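# Grade the stone tins along the jeweller's board

## Task

Line up the four round aluminium stone tins by size on the row of cork pads, one tin centred on each pad: the largest on the pad next to the steel doming block, then the others in falling size, so that the smallest stands next to the white china dish. Keep the tins the right way up and set each one down gently, without dropping it.

Things in the scene. Friction and masses are not known exactly. Their poses are not given: they have to be found in the camera images.
- tin_58: largest of the four loose round stone tins: a closed plain aluminium disc-shaped tin with a dark seam and a small round grey window in the lid, 58 mm diameter, 35 mm high, about 120 g. Origin at the centre of its underside, z up.
- tin_48: second largest of the four loose round stone tins: a closed plain aluminium disc-shaped tin with a dark seam and a small round grey window in the lid, 48 mm diameter, 30 mm high, about 80 g. Origin at the centre of its underside, z up.
- tin_38: third largest of the four loose round stone tins: a closed plain aluminium disc-shaped tin with a dark seam and a small round grey window in the lid, 38 mm diameter, 25 mm high, about 50 g. Origin at the centre of its underside, z up.
- tin_28: smallest of the four loose round stone tins: a closed plain aluminium disc-shaped tin with a dark seam and a small round grey window in the lid, 28 mm diameter, 20 mm high, about 30 g. Origin at the centre of its underside, z up.
- pad_a: first (from the +y end) of four like cork pads, 66 mm across, fixed in a straight row 85 mm apart along a fixed dark wooden board (100 x 530 x 12 mm, long side roughly along y, turned up to 0.25 rad). Origin: centre of its underside, 12 mm above the bench; its top, on which a tin stands, is 13.5 mm above the bench. Its y axis runs along the row from pad_d to pad_a.
- pad_b: second (from the +y end) of four like cork pads, 66 mm across, fixed in a straight row 85 mm apart along a fixed dark wooden board (100 x 530 x 12 mm, long side roughly along y, turned up to 0.25 rad). Origin: centre of its underside, 12 mm above the bench; its top, on which a tin stands, is 13.5 mm above the bench. Its y axis runs along the row from pad_d to pad_a.
- pad_c: third (from the +y end) of four like cork pads, 66 mm across, fixed in a straight row 85 mm apart along a fixed dark wooden board (100 x 530 x 12 mm, long side roughly along y, turned up to 0.25 rad). Origin: centre of its underside, 12 mm above the bench; its top, on which a tin stands, is 13.5 mm above the bench. Its y axis runs along the row from pad_d to pad_a.
- pad_d: fourth (from the +y end) of four like cork pads, 66 mm across, fixed in a straight row 85 mm apart along a fixed dark wooden board (100 x 530 x 12 mm, long side roughly along y, turned up to 0.25 rad). Origin: centre of its underside, 12 mm above the bench; its top, on which a tin stands, is 13.5 mm above the bench. Its y axis runs along the row from pad_d to pad_a.
- doming_block: polished steel doming block, a 50 mm cube with dark round hollows in its faces, fixed on one end of the board (either end, it changes), in line with the pads, its centre 85 mm beyond the centre of the end pad. Origin at the centre of its underside.
- dish: small white china bowl, 60 mm across and 20 mm high, fixed on the board at the end away from the doming block, its centre 85 mm beyond the centre of that end pad. Origin at the centre of its underside.
There are look-alikes about, which are no part of the job. What is shaped like the tin_28 but purple or yellow is not meant.

How it is judged:
At the end, for the whole second after the job is handed in: Counted from the doming block towards the dish, the pads carry the 58, 48, 38 and 28 mm tins in that order, each standing flat on its pad (tilt below 0.1 rad) with its centre within 12 mm of the pad's centre, at rest and released (((horizontal distance between doming_block and pad_a below 0.15 m and horizontal distance between tin_58 and pad_a below 0.012 m and z of tin_58 in the frame of pad_a below 0.005 m and horizontal distance between tin_48 and pad_b below 0.012 m and z of tin_48 in the frame of pad_b below 0.005 m and horizontal distance between tin_38 and pad_c below 0.012 m and z of tin_38 in the frame of pad_c below 0.005 m and horizontal distance between tin_28 and pad_d below 0.012 m and z of tin_28 in the frame of pad_d below 0.005 m) or (horizontal distance between doming_block and pad_d below 0.15 m and horizontal distance between tin_58 and pad_d below 0.012 m and z of tin_58 in the frame of pad_d below 0.005 m and horizontal distance between tin_48 and pad_c below 0.012 m and z of tin_48 in the frame of pad_c below 0.005 m and horizontal distance between tin_38 and pad_b below 0.012 m and z of tin_38 in the frame of pad_b below 0.005 m and horizontal distance between tin_28 and pad_a below 0.012 m and z of tin_28 in the frame of pad_a below 0.005 m)) and angle between each of tin_58, tin_48, tin_38, tin_28's own z axis and vertical below 0.1 rad and linear speed of each of tin_58, tin_48, tin_38, tin_28 below 0.02 m/s); the robot touches nothing.
It fails at once if a tin is tipped over (more than 45 degrees) (angle between any of tin_58, tin_48, tin_38, tin_28's own z axis and vertical above 0.785 rad).
It fails at once if a tin is dropped or thrown (faster than 0.75 m/s with the fingers not touching it, a fall of about 30 mm) ((linear speed of tin_58 above 0.75 m/s and contact force between tin_58 and the fingers below 0.02 N) or (linear speed of tin_48 above 0.75 m/s and contact force between tin_48 and the fingers below 0.02 N) or (linear speed of tin_38 above 0.75 m/s and contact force between tin_38 and the fingers below 0.02 N) or (linear speed of tin_28 above 0.75 m/s and contact force between tin_28 and the fingers below 0.02 N)).
It also fails if it takes over 83 s, if anything falls off the work surface, if the arm or the gripper's body presses on something with over 40 N, if the wrist force passes 120 N, or if a joint passes its speed limit or range.

## Robot

A 6-joint arm with a two-finger parallel gripper is mounted at the origin on the work surface. World frame = base frame: x ahead of the robot, y to its left, z up, the work surface at z = 0. Lengths are in m, angles in rad, forces in N, time in s.
With the tool pointing down it reaches from about 0.25 to 0.775 m from the base axis. Payload 4 kg.
Tool frame: the origin (TCP) lies at the very end of the fingers, on their centre line; the grasp point (between the pads) lies 19 mm behind it; x points along the fingers, y is the direction in which the jaws open and shut, and the axes are right-handed (so a half turn about x gives the same grasp; the last joint's range is limited). The gripper opens to 94 mm and grips with 3 to 60 N. Pads are 16 mm wide; open, the fingers measure 119 mm over their backs; the gripper's body (75 mm by 177 mm) begins 78 mm behind the grasp point.
Start: joints at [-1.27, 0.087, 1.371, -0, 1.684, -0.103], TCP at [0.216, -0.506, 0.206] pointing down, gripper open.
Joint ranges: [-3.1, 3.1], [-0.76, 2.03], [0.27, 2.55], [-1.08, 4.22], [0.17, 2.65], [-2.57, 2.57]. Speed limits (rad/s): [2.79, 2.79, 3.14, 3.14, 3.14, 3.14].

## Interface

Orientations are given as [roll, pitch, yaw] about the fixed x, y, z axes, in that order (R = Rz(yaw) Ry(pitch) Rx(roll)).
In Python, from bench import robot gives the robot as it stands.
- The arm moves only by the tool carry_out, never from a script. Its argument "targets" is a list of rows, each a list of 5 numbers: the closure, from 0 (fully open) to 1 (shut), then the shift along the tool's x, y, z in cm, then the turn about the tool's x in degrees. In form: [[fingers, tx, ty, tz, turn], ...]. A call has 1 to 20 rows; each row shifts and turns the commanded pose from where the row before left it, along the tool's axes as they then stand; what a row does not reach is not made up. A row lasts 1/10 s, in which the tool goes at most 50 mm and 8.59 degrees, less where a joint would pass 70% of its speed; a pose out of reach is approached as far as the arm can. A call is refused whole if a number of a shift passes 5 or a number of a turn 8.59, either way. A call with a gripper value outside its range is refused whole. The fingers move at their own pace and stop on an object; the grip force is fixed at half the most. Time passes only in rows, so rows that do not move let the fingers close. It gives the time, the measured TCP pose, the force and the opening at its end, in the units of the state.
- robot.get_obs(): the state, without advancing time (a new reading comes with each control period).
- robot.snapshot(name): name is "scene" or "top"; returns a dict with "image" (384x512x3 uint8, red, green, blue), "camera_matrix" (3x3 intrinsics, pixels), "pose" (4x4, takes a point from camera to world coordinates). Camera axes: x right, y up, looking along -z (the intrinsics and any distortion apply to the point x, -y, -z); pixel columns grow to the right and rows downward; lengths in m; the calibration is good to about 2 mm. A picture is of the moment at which its call begins. There is no depth.
- robot.close_job(): hands the job in, once; it reports no verdict.
The state is a dict: "time": time; "joint_positions": joint angles; "qvel": joint speeds; "joint_torque": joint torques, N m; "tool_pos": TCP position; "ee_rot": TCP orientation; "wrist_force": force on the tool from outside, world axes, zero at the start; "wrist_torque": the same for the moment, N m; "width": finger opening in m.
Only numpy, scipy, OpenCV 4.12 (cv2) and the standard library are available. Lean on these libraries where they do the work, as an engineer would, in place of code of your own. Each camera call takes 0.05 s, during which the arm holds its last target. There are 200 camera calls.

## Working session

There is one attempt and no reset: what is moved stays moved. The work goes in short steps, Python scripts to look and compute and a tool call to move; the robot and the scene stay as the last step left them, time stands still between calls to the robot, and variables do not carry over. Pictures are saved under pics/ and viewed, about 12 in all and at most 16, crops included, and the job is handed in when it is done.

Besides the shell and the picture viewer there is one more tool, called after ">>>" as name(argument=value, ...) on one line, values as JSON. carry_out: Moves the arm, as the interface text tells. Its arguments: {"type":"object","properties":{"targets":{"type":"array","items":{"type":"array","items":{"type":"number"}}}},"required":["targets"]}

```bash
mkdir -p pics; ls
python3 - <<'E'
from bench import robot
import cv2,numpy as np
o=robot.get_obs(); print({k:np.round(v,3) for k,v in o.items()})
for n in("top","scene"):
    s=robot.snapshot(n); cv2.imwrite(f"pics/{n}0.png",cv2.resize(s["image"][:,:,::-1],(800,600),interpolation=cv2.INTER_CUBIC)); print(n,s["camera_matrix"],s["pose"].round(4)); print([k for k in s])
E
```

```text
pics
{'time': np.float64(0.0), 'joint_positions': array([-1.27 ,  0.088,  1.372, -0.   ,  1.684, -0.103]), 'qvel': array([ 0.001,  0.   , -0.   ,  0.001, -0.001, -0.001]), 'joint_torque': array([ 0.0000e+00, -3.4018e+01, -3.0242e+01,  7.2000e-02,  3.3000e-02,
       -0.0000e+00]), 'tool_pos': array([ 0.216, -0.505,  0.204]), 'ee_rot': array([-1.668,  1.569,  1.877]), 'wrist_force': array([-0.087,  0.639,  0.306]), 'wrist_torque': array([ 0.031,  0.015, -0.015]), 'width': np.float64(0.094)}
top [[477.86343536   0.         245.16677223]
 [  0.         477.86343536 183.00708291]
 [  0.           0.           1.        ]] [[ 3.8700e-02  9.7400e-01 -2.2300e-01  2.8320e-01]
 [-9.9930e-01  3.7700e-02 -8.6000e-03  7.0000e-04]
 [ 0.0000e+00  2.2320e-01  9.7480e-01  1.1431e+00]
 [ 0.0000e+00  0.0000e+00  0.0000e+00  1.0000e+00]]
['image', 'camera_matrix', 'pose']
scene [[498.70266739   0.         250.03342913]
 [  0.         498.70266739 197.22825709]
 [  0.           0.           1.        ]] [[-0.7811 -0.4696  0.4116  0.9283]
 [ 0.6243 -0.5994  0.5009  0.4499]
 [ 0.0115  0.6482  0.7614  0.7582]
 [ 0.      0.      0.      1.    ]]
['image', 'camera_matrix', 'pose']
```

View pics/top0.png

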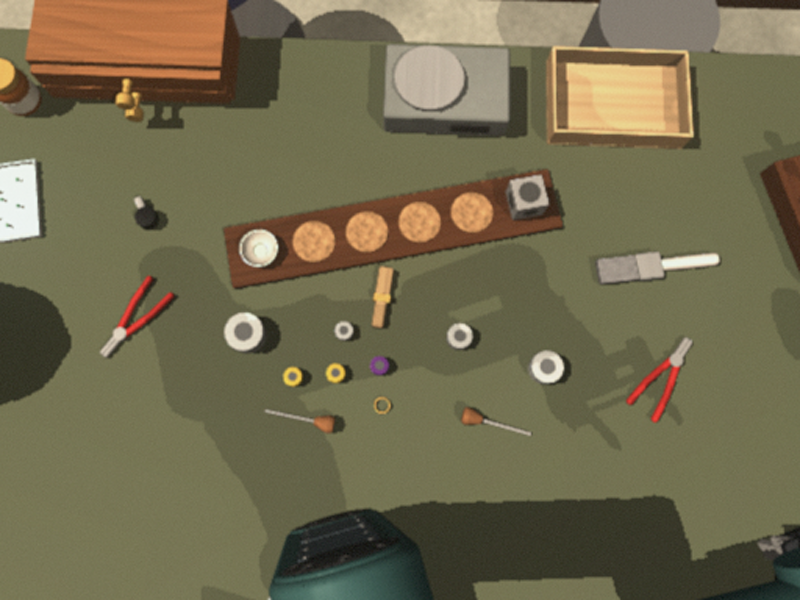

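View pics/scene0.png

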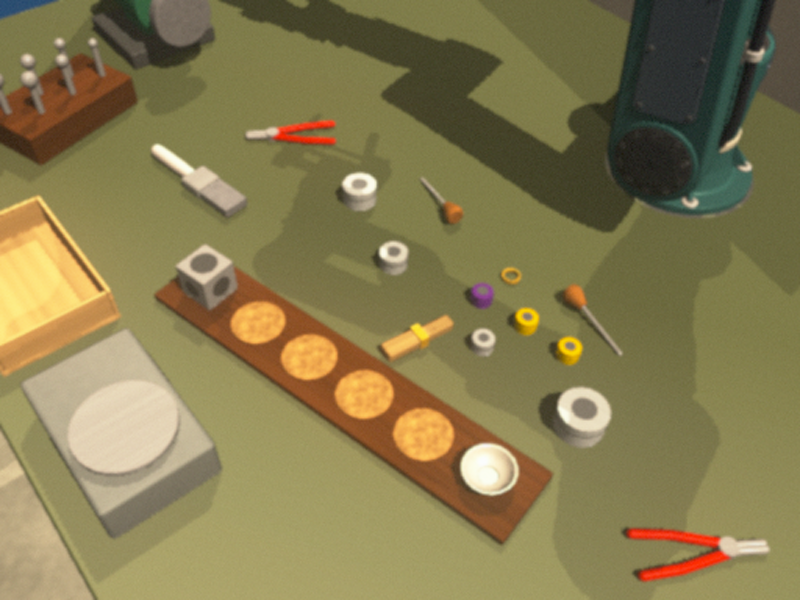

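Top view: the doming block is at the −y (right) end at (527,195) and the dish at (258,248). The pads are at (314,241), (366,231), (419,221) and (472,212). The tins are 58 at (244,332), 28 at (344,330), 38 at (460,336) and 48 at (548,367). The scene view agrees, so the order is 58→pad_d, 48→pad_c, 38→pad_b, 28→pad_a.

```bash
cat > h.py <<'E'
import numpy as np,cv2
from bench import robot
def ray(s,u,v,z):
    K,T=s["camera_matrix"],s["pose"]
    d=T[:3,:3]@np.array([(u-K[0,2])/K[0,0],-(v-K[1,2])/K[1,1],-1.]); o=T[:3,3]
    return (o+d*(z-o[2])/d[2])
def proj(s,p):
    K,T=s["camera_matrix"],s["pose"]; c=T[:3,:3].T@(np.asarray(p)-T[:3,3])
    return K[0,0]*c[0]/-c[2]+K[0,2], K[1,1]*-c[1]/-c[2]+K[1,2]
def blob(m,seed,r):
    w=np.zeros_like(m); cv2.circle(w,(int(seed[0]),int(seed[1])),r,255,-1)
    n,l,st,c=cv2.connectedComponentsWithStats(m&w)
    if n<2: return None
    k=1+np.argmax(st[1:,4]); return c[k],st[k,4]
H={58:.035,48:.030,38:.025,28:.020}
def masks(im):
    hsv=cv2.cvtColor(im,cv2.COLOR_RGB2HSV)
    return hsv, cv2.inRange(hsv,(4,90,110),(22,255,255))
E
python3 - <<'E'
from h import *
seeds={"top":{58:(244,332),28:(344,330),38:(460,336),48:(548,367)},"scene":{58:(584,408),28:(484,336),38:(394,249),48:(360,184)}}
pads={"top":[(314,241),(366,231),(419,221),(472,212)],"scene":[(424,434),(364,393),(309,356),(258,321)]}
for n in("top","scene"):
    s=robot.snapshot(n); hsv,om=masks(s["image"])
    P=[]
    for q in pads[n]:
        b=blob(om,np.array(q)*.64,24); p=ray(s,*b[0],.0135); P.append(p); print(n,"pad",p[:2].round(4),b[1])
    P=np.array(P); print("spacing",np.linalg.norm(np.diff(P,axis=0),axis=1).round(4))
    for k,q in seeds[n].items():
        c=np.array(q)*.64
        # window: darker grey inside bright lid
        x,y=c.round().astype(int); 
        g=hsv[:,:,2]; mb=cv2.inRange(hsv,(0,0,135),(180,60,255)); 
        w=np.zeros_like(mb); cv2.circle(w,(x,y),int(k*.42),255,-1)
        cs,_=cv2.findContours(mb&w,cv2.RETR_CCOMP,cv2.CHAIN_APPROX_NONE)
        out=max(cs,key=cv2.contourArea); 
        inn=cv2.inRange(hsv,(0,0,60),(180,70,135)); wm=np.zeros_like(mb); cv2.circle(wm,(x,y),max(3,int(k*.16)),255,-1)
        b=blob(inn,c,max(4,int(k*.2)))
        p=ray(s,*b[0],H[k]); e=cv2.minEnclosingCircle(out)
        print(n,k,"win",b[0].round(1),b[1],p[:2].round(4),"outline",np.round(e[0],1),round(e[1],1),ray(s,*e[0],H[k]*.5)[:2].round(4))
E
```

```text
top pad [0.6093 0.1222] 740
top pad [0.6344 0.0413] 842
top pad [ 0.6545 -0.0361] 820
top pad [ 0.6634 -0.1266] 709
spacing [0.0847 0.08   0.0909]
top 58 win [155.5 211.6] 89 [0.4597 0.2183] outline [155.3 211.7] 12.6 [0.4623 0.2221]
top 28 win [219.5 210.9] 15 [0.4698 0.0692] outline [219.4 211. ] 5.9 [0.4712 0.0699]
top 38 win [293.9 214.5] 33 [ 0.4672 -0.1075] outline [293.7 214.2] 8.2 [ 0.4698 -0.1081]
top 48 win [350.2 234. ] 51 [ 0.4254 -0.2388] outline [349.8 234.5] 10.8 [ 0.4262 -0.2411]
scene pad [0.6102 0.1236] 1793
scene pad [0.6304 0.039 ] 1793
scene pad [ 0.6492 -0.044 ] 1786
scene pad [ 0.6678 -0.1255] 1766
spacing [0.087  0.0851 0.0836]
scene 58 win [374.4 260.3] 40 [0.4577 0.218 ] outline [371.5 266.4] 19.1 [0.4598 0.218 ]
scene 28 win [309.5 216. ] 2 [0.4699 0.0698] outline [308.6 218.1] 8.0 [0.4687 0.0673]
scene 38 win [251.7 160. ] 9 [ 0.4663 -0.1092] outline [251.  164.4] 10.5 [ 0.4676 -0.1096]Traceback (most recent call last):
  File "<stdin>", line 20, in <module>
TypeError: 'NoneType' object is not subscriptable
```

Run:
```python
from h import *
pads={"top":[(314,241),(366,231),(419,221),(472,212)],"scene":[(424,434),(364,393),(309,356),(258,321)]}
for n in pads:
    s=robot.snapshot(n); hsv,om=masks(s["image"]); P=[]
    om=cv2.morphologyEx(om,cv2.MORPH_CLOSE,np.ones((3,3)))
    for q in pads[n]:
        b=blob(om,np.array(q)*.64,17 if n=="top" else 22); P.append(ray(s,*b[0],.0135)[:2])
    P=np.array(P); t=np.array([1.5,.5,-.5,-1.5]); m=P.mean(0); d=(t@(P-m))/(t@t); 
    u=d/np.linalg.norm(d); print(n,P.round(4).tolist(),"pitch",np.linalg.norm(d).round(4),"yaw",np.arctan2(-u[0],u[1]).round(3)); print((m+t[:,None]*u*.085).round(4).tolist())
from scipy.spatial.transform import Rotation as R
o=robot.get_obs(); print(R.from_euler("xyz",o["ee_rot"]).as_matrix().round(3),o["tool_pos"])
```

```text
top [[0.6092, 0.1241], [0.6309, 0.0412], [0.6508, -0.0409], [0.665, -0.124]] pitch 0.0847 yaw 0.223
[[0.6108, 0.1244], [0.6296, 0.0415], [0.6483, -0.0414], [0.6671, -0.1243]]
scene [[0.6102, 0.1236], [0.6304, 0.039], [0.649, -0.0441], [0.6673, -0.1259]] pitch 0.0853 yaw 0.225
[[0.6108, 0.1225], [0.6297, 0.0396], [0.6487, -0.0433], [0.6676, -0.1261]]
[[-0.     0.393 -0.92 ]
 [ 0.001 -0.92  -0.393]
 [-1.    -0.001 -0.   ]] [ 0.21603583 -0.50560806  0.20509784]
```

```bash
cat >> h.py <<'E'
from scipy.spatial.transform import Rotation as R
def go(*p):
    o=robot.get_obs(); M=R.from_euler("xyz",o["ee_rot"]).as_matrix()
    print("pos",o["tool_pos"].round(4),"jaw",np.degrees(np.arctan2(M[1,1],M[0,1])).round(1),"w",round(float(o["width"]),4),"t",round(float(o["time"]),2))
    for q in p:
        d=M.T@(np.array(q)-o["tool_pos"])*100; print(q,"->",d.round(2))
E
echo
```

>>> carry_out(targets=[[0, 0, 0, 0, -8.5], [0, 0, 0, 0, -8.5], [0, 0, 0, 0, -8.5], [0, 0, 0, 0, -8.5], [0, 0, 0, 0, -8.5], [0, 0, 0, 0, -8.5], [0, 0, 0, 0, -8.5], [0, 0, 0, 0, -8.5], [0, 0, 0, 0, -8.5], [0, 0, 0, 0, -3.2], [0, 0, 0, 0, 0]])

```text
time: 1.4
tool_pos: [0.2161, -0.5058, 0.2054]
ee_rot: [-2.874, 1.571, 2.062]
wrist_force: [-0.1, -0.2, -0.5]
width: 0.0942
```

```bash
python3 -c "
from h import *
go((.4255,-.239,.12))"
```

```text
pos [ 0.2161 -0.5058  0.2054] jaw 12.8 w 0.0942 t 1.4
(0.4255, -0.239, 0.12) -> [  8.54  26.34 -21.36]
```

>>> carry_out(targets=[[0, 0.5, 1.6, -1.3, 0], [0, 0.8, 2.5, -2.0, 0], [0, 0.8, 2.5, -2.0, 0], [0, 0.8, 2.5, -2.0, 0], [0, 0.8, 2.5, -2.0, 0], [0, 0.8, 2.5, -2.0, 0], [0, 0.8, 2.5, -2.0, 0], [0, 0.8, 2.5, -2.0, 0], [0, 0.8, 2.5, -2.0, 0], [0, 0.8, 2.5, -2.0, 0], [0, 0.5, 1.6, -1.3, 0], [0, 0.3, 0.6, -0.8, 0], [0, 0, 0, 0, 0], [0, 0, 0, 0, 0]])

```text
time: 2.8
tool_pos: [0.4247, -0.2393, 0.1207]
ee_rot: [-0.342, 1.57, -1.69]
wrist_force: [0.1, -0.3, -0.5]
width: 0.0938
```

Run:
```python
from h import *
go((.4255,-.239,.05),(.4255,-.239,.005))
```

```text
pos [ 0.4247 -0.2393  0.1207] jaw 12.8 w 0.0938 t 2.8
(0.4255, -0.239, 0.05) -> [ 7.07  0.09 -0.02]
(0.4255, -0.239, 0.005) -> [11.57  0.09 -0.02]
```

>>> carry_out(targets=[[0, 1, 0.1, 0, 0], [0, 2, 0, 0, 0], [0, 2, 0, 0, 0], [0, 2, 0, 0, 0], [0, 2, 0, 0, 0], [0, 1.5, 0, 0, 0], [0, 0.8, 0, 0, 0], [0, 0.3, 0, 0, 0], [0, 0, 0, 0, 0], [0.2, 0, 0, 0, 0], [0.3, 0, 0, 0, 0], [0.4, 0, 0, 0, 0], [0.5, 0, 0, 0, 0], [0.6, 0, 0, 0, 0], [0.7, 0, 0, 0, 0], [0.7, 0, 0, 0, 0], [0.7, 0, 0, 0, 0]])

```text
time: 4.5
tool_pos: [0.4259, -0.2385, 0.0045]
ee_rot: [-1.237, 1.571, -2.584]
wrist_force: [-0.3, -0.1, 1.7]
width: 0.0476
```

>>> carry_out(targets=[[0.7, -0.5, 0, 0, 0], [0.7, -1, 0, 0, 0], [0.7, -2, 0, 0, 0], [0.7, -2, 0, 0, 0], [0.7, -2, 0, 0, 0], [0.7, -1, 0, 0, 0], [0.7, -0.5, 0, 0, 0], [0.7, 0, 0, 0, 0], [0.7, 0, 0, 0, 0]])

```text
time: 5.4
tool_pos: [0.4255, -0.2381, 0.0936]
ee_rot: [-2.393, 1.569, 2.543]
wrist_force: [0.2, 0.8, -1.1]
width: 0.0475
```

Run:
```python
from h import *
go((.6485,-.0424,.094))
```

```text
pos [ 0.4255 -0.2381  0.0936] jaw 12.8 w 0.0475 t 5.4
(0.6485, -0.0424, 0.094) -> [ -0.06  26.09 -14.13]
```

>>> carry_out(targets=[[0.7, 0, 1.0, -0.5, 0], [0.7, 0, 2.0, -1.0, 0], [0.7, 0, 2.5, -1.4, 0], [0.7, 0, 2.5, -1.4, 0], [0.7, 0, 2.5, -1.4, 0], [0.7, 0, 2.5, -1.4, 0], [0.7, 0, 2.5, -1.4, 0], [0.7, 0, 2.5, -1.4, 0], [0.7, 0, 2.5, -1.4, 0], [0.7, 0, 2.5, -1.4, 0], [0.7, 0, 2.0, -0.4, 0], [0.7, 0, 1.1, 0, 0], [0.7, 0, 0, 0, 0], [0.7, 0, 0, 0, 0]])

```text
time: 6.8
tool_pos: [0.6507, -0.053, 0.0937]
ee_rot: [-1.73, 1.569, -3.077]
wrist_force: [-0.6, 0.1, -0.2]
width: 0.0476
```

Run:
```python
from h import *
go((.6485,-.0424,.019))
```

```text
pos [ 0.6507 -0.053   0.0937] jaw 12.8 w 0.0476 t 6.8
(0.6485, -0.0424, 0.019) -> [ 7.47  0.03 -1.08]
```

>>> carry_out(targets=[[0.7, 0, 0, -0.6, 0], [0.7, 1, 0, -0.5, 0], [0.7, 2, 0, 0, 0], [0.7, 2, 0, 0, 0], [0.7, 1, 0, 0, 0], [0.7, 0.6, 0, 0, 0], [0.7, 0.4, 0, 0, 0], [0.7, 0.2, 0, 0, 0], [0.7, 0.1, 0, 0, 0], [0.7, 0, 0, 0, 0], [0.7, 0, 0, 0, 0]])

```text
time: 7.9
tool_pos: [0.6493, -0.0421, 0.0222]
ee_rot: [1.126, 1.57, -0.221]
wrist_force: [-0.3, -0.6, -0.9]
width: 0.0481
```

>>> carry_out(targets=[[0.7, 0.15, 0, 0, 0], [0.7, 0.1, 0, 0, 0], [0.7, 0.1, 0, 0, 0], [0.7, 0, 0, 0, 0], [0.7, 0, 0, 0, 0]])

```text
time: 8.4
tool_pos: [0.649, -0.0421, 0.0181]
ee_rot: [0.573, 1.571, -0.774]
wrist_force: [-0.1, 0.3, 0.5]
width: 0.0476
```

>>> carry_out(targets=[[0.45, 0, 0, 0, 0], [0.4, 0, 0, 0, 0], [0.3, 0, 0, 0, 0], [0.2, 0, 0, 0, 0], [0.2, 0, 0, 0, 0], [0.2, -1, 0, 0, 0], [0.2, -2, 0, 0, 0], [0.2, -3, 0, 0, 0], [0.2, -3, 0, 0, 0], [0.2, -1, 0, 0, 0], [0.2, 0, 0, 0, 0]])

```text
time: 9.5
tool_pos: [0.6504, -0.0423, 0.1209]
ee_rot: [1.19, 1.565, -0.157]
wrist_force: [-0.4, 0.2, 0.3]
width: 0.0754
```

Run:
```python
from h import *
go((.467,-.108,.12),(.467,-.108,.05))
s=robot.snapshot("scene"); cv2.imwrite("pics/s1.png",cv2.resize(s["image"][:,:,::-1],(800,600)))
```

```text
pos [ 0.6504 -0.0423  0.1209] jaw 12.8 w 0.0754 t 9.5
(0.467, -0.108, 0.12) -> [ -0.   -19.34   2.34]
(0.467, -0.108, 0.05) -> [  7.   -19.37   2.32]
```

View pics/s1.png

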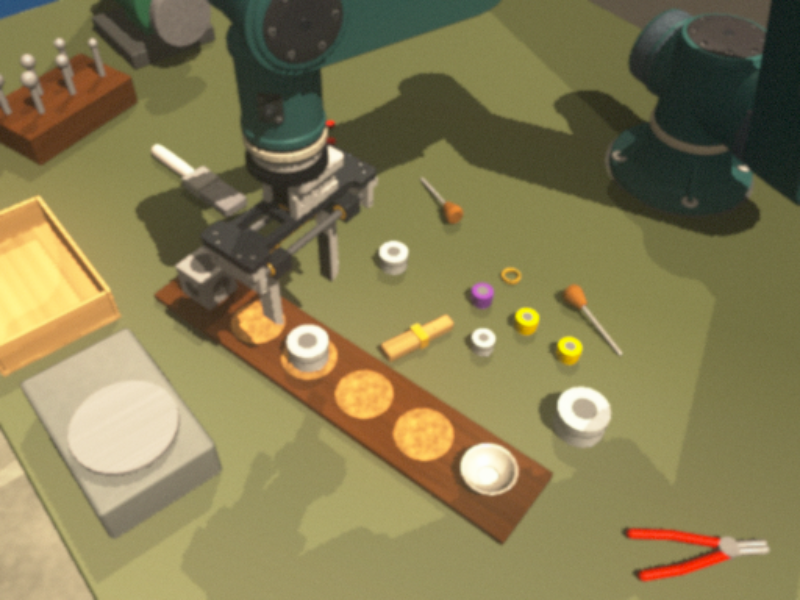

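The 48 tin stands upright at (307,345) on pad_c, the pad at (309,356) seen earlier. Next is the 38 mm tin.

>>> carry_out(targets=[[0.2, 0, -1.0, 0.1, 0], [0.2, 0, -2.5, 0.3, 0], [0.2, 0, -3.0, 0.4, 0], [0.2, 0, -3.0, 0.4, 0], [0.2, 0, -3.0, 0.4, 0], [0.2, 0, -3.0, 0.4, 0], [0.2, 0, -2.5, 0.3, 0], [0.2, 0, -1.3, 0, 0], [0.2, 1, 0, 0, 0], [0.2, 2, 0, 0, 0], [0.2, 2, 0, 0, 0], [0.2, 2, 0, 0, 0], [0.2, 0, 0, 0, 0], [0.2, 0, 0, 0, 0]])

```text
time: 10.95
tool_pos: [0.4658, -0.1069, 0.047]
ee_rot: [-2.239, 1.569, 2.698]
wrist_force: [-0.2, -0.7, 0.1]
width: 0.0751
```

Run:
```python
from h import *
go((.467,-.108,.004))
```

```text
pos [ 0.4658 -0.1069  0.047 ] jaw 12.9 w 0.0751 t 10.95
(0.467, -0.108, 0.004) -> [4.3  0.1  0.14]
```

>>> carry_out(targets=[[0.2, 1, 0.1, 0.1, 0], [0.2, 1.5, 0, 0, 0], [0.2, 1, 0, 0, 0], [0.2, 0.5, 0, 0, 0], [0.2, 0.3, 0, 0, 0], [0.2, 0, 0, 0, 0], [0.3, 0, 0, 0, 0], [0.4, 0, 0, 0, 0], [0.5, 0, 0, 0, 0], [0.6, 0, 0, 0, 0], [0.7, 0, 0, 0, 0], [0.8, 0, 0, 0, 0], [0.8, 0, 0, 0, 0], [0.8, 0, 0, 0, 0]])

```text
time: 12.35
tool_pos: [0.4671, -0.1081, 0.0051]
ee_rot: [0.723, 1.57, -0.623]
wrist_force: [-0.3, 1.3, 1.3]
width: 0.0372
```

>>> carry_out(targets=[[0.8, -0.5, 0, 0, 0], [0.8, -1, 0, 0, 0], [0.8, -2, 0, 0, 0], [0.8, -2, 0, 0, 0], [0.8, -2, 0, 0, 0], [0.8, -1, 0, 0, 0], [0.8, -0.5, 0, 0, 0], [0.8, 0, 0, 0, 0], [0.8, 0, 0, 0, 0]])

```text
time: 13.25
tool_pos: [0.4664, -0.1079, 0.0941]
ee_rot: [-2.086, 1.569, 2.85]
wrist_force: [0.2, 0.4, -0.8]
width: 0.0379
```

Run:
```python
from h import *
go((.6296,.0406,.094))
```

```text
pos [ 0.4664 -0.1079  0.0941] jaw 12.8 w 0.0379 t 13.25
(0.6296, 0.0406, 0.094) -> [-1.000e-02  1.921e+01 -1.085e+01]
```

>>> carry_out(targets=[[0.8, 0, 1.0, -0.6, 0], [0.8, 0, 2.0, -1.1, 0], [0.8, 0, 2.5, -1.4, 0], [0.8, 0, 2.5, -1.4, 0], [0.8, 0, 2.5, -1.4, 0], [0.8, 0, 2.5, -1.4, 0], [0.8, 0, 2.5, -1.4, 0], [0.8, 0, 2.2, -1.3, 0], [0.8, 0, 1.5, -0.85, 0], [0.8, 0, 0, 0, 0], [0.8, 1, 0, 0, 0], [0.8, 2, 0, 0, 0], [0.8, 2, 0, 0, 0], [0.8, 1, 0, 0, 0], [0.8, 0.6, 0, 0, 0], [0.8, 0.4, 0, 0, 0], [0.8, 0.1, 0, 0, 0], [0.8, 0, 0, 0, 0], [0.8, 0, 0, 0, 0]])

```text
time: 15.15
tool_pos: [0.6308, 0.0403, 0.0249]
ee_rot: [1.274, 1.569, -0.073]
wrist_force: [0.0, 0.9, -0.3]
width: 0.0374
```

Run:
```python
from h import *
go((.6296,.0406,.0187))
```

```text
pos [0.6308 0.0403 0.0249] jaw 12.8 w 0.0374 t 15.15
(0.6296, 0.0406, 0.0187) -> [ 0.62 -0.11 -0.06]
```

>>> carry_out(targets=[[0.8, 0.2, -0.1, 0, 0], [0.8, 0.2, 0, 0, 0], [0.8, 0.1, 0, 0, 0], [0.8, 0.1, 0, 0, 0], [0.8, 0, 0, 0, 0], [0.8, 0, 0, 0, 0]])

```text
time: 15.75
tool_pos: [0.6291, 0.0401, 0.0187]
ee_rot: [-0.257, 1.571, -1.604]
wrist_force: [-2.6, 0.1, 5.2]
width: 0.0372
```

>>> carry_out(targets=[[0.55, 0, 0, 0, 0], [0.5, 0, 0, 0, 0], [0.4, 0, 0, 0, 0], [0.4, 0, 0, 0, 0], [0.4, -1, 0, 0, 0], [0.4, -2, 0, 0, 0], [0.4, -3, 0, 0, 0], [0.4, -3, 0, 0, 0], [0.4, -1, 0, 0, 0], [0.4, 0, 0, 0, 0]])

```text
time: 16.75
tool_pos: [0.6307, 0.0401, 0.1208]
ee_rot: [1.309, 1.565, -0.037]
wrist_force: [0.8, -0.3, -0.7]
width: 0.0563
```

Run:
```python
from h import *
go((.470,.0695,.12))
```

```text
pos [0.6307 0.0401 0.1208] jaw 12.8 w 0.0563 t 16.75
(0.47, 0.0695, 0.12) -> [-1.000e-02 -1.501e+01 -6.440e+00]
```

>>> carry_out(targets=[[0.4, 0, -1.0, -0.4, 0], [0.4, 0, -2.5, -1.1, 0], [0.4, 0, -3.0, -1.3, 0], [0.4, 0, -3.0, -1.3, 0], [0.4, 0, -3.0, -1.3, 0], [0.4, 0, -1.8, -0.8, 0], [0.4, 0, -0.7, -0.25, 0], [0.4, 1, 0, 0, 0], [0.4, 2, 0, 0, 0], [0.4, 2, 0, 0, 0], [0.4, 2, 0, 0, 0], [0.4, 1, 0, 0, 0], [0.4, 0, 0, 0, 0], [0.4, 0, 0, 0, 0]])

```text
time: 18.15
tool_pos: [0.469, 0.0695, 0.0379]
ee_rot: [-1.258, 1.571, -2.605]
wrist_force: [0.2, 0.1, -0.6]
width: 0.0565
```

Run:
```python
from h import *
go((.470,.0695,.004))
s=robot.snapshot("scene"); x,y=proj(s,(.47,.07,.02)); x,y=int(x),int(y); cv2.imwrite("pics/s2.png",cv2.resize(s["image"][y-75:y+75,x-100:x+100,::-1],(800,600)))
```

```text
pos [0.469  0.0695 0.0379] jaw 12.8 w 0.0565 t 18.15
(0.47, 0.0695, 0.004) -> [3.39 0.1  0.03]
```

View pics/s2.png

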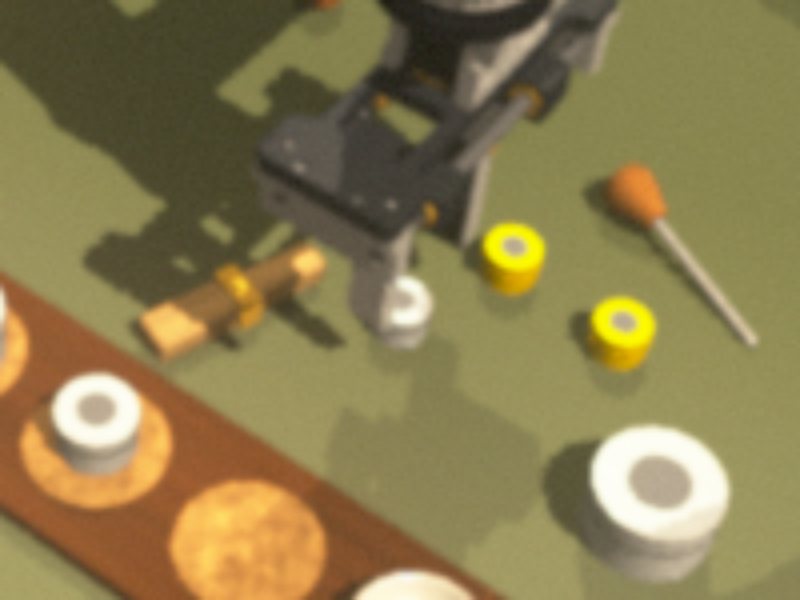

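The 38 tin stands on pad_b at (95,420). The fingers straddle the 28 at (405,305), clear of the yellow tins.

>>> carry_out(targets=[[0.4, 1, 0.1, 0, 0], [0.4, 1, 0, 0, 0], [0.4, 0.8, 0, 0, 0], [0.4, 0.4, 0, 0, 0], [0.4, 0.2, 0, 0, 0], [0.4, 0, 0, 0, 0], [0.5, 0, 0, 0, 0], [0.6, 0, 0, 0, 0], [0.7, 0, 0, 0, 0], [0.8, 0, 0, 0, 0], [0.9, 0, 0, 0, 0], [0.9, 0, 0, 0, 0], [0.9, 0, 0, 0, 0]])

```text
time: 19.5
tool_pos: [0.4697, 0.0699, 0.0042]
ee_rot: [1.209, 1.57, -0.138]
wrist_force: [0.2, -0.8, 1.4]
width: 0.0271
```

>>> carry_out(targets=[[0.9, -0.5, 0, 0, 0], [0.9, -1, 0, 0, 0], [0.9, -2, 0, 0, 0], [0.9, -2, 0, 0, 0], [0.9, -2, 0, 0, 0], [0.9, -1, 0, 0, 0], [0.9, -0.5, 0, 0, 0], [0.9, 0, 0, 0, 0], [0.9, 0, 0, 0, 0]])

```text
time: 20.4
tool_pos: [0.4689, 0.0699, 0.0931]
ee_rot: [-1.712, 1.569, -3.059]
wrist_force: [-0.5, -0.2, -1.2]
width: 0.0271
```

Run:
```python
from h import *
go((.6108,.1234,.094))
```

```text
pos [0.4689 0.0699 0.0931] jaw 12.8 w 0.0271 t 20.4
(0.6108, 0.1234, 0.094) -> [-0.11 15.02 -2.07]
```

>>> carry_out(targets=[[0.9, 0, 1.0, -0.1, 0], [0.9, 0, 2.0, -0.3, 0], [0.9, 0, 2.5, -0.4, 0], [0.9, 0, 2.5, -0.4, 0], [0.9, 0, 2.5, -0.4, 0], [0.9, 0, 2.5, -0.4, 0], [0.9, 0, 1.5, -0.1, 0], [0.9, 0, 0.4, 0, 0], [0.9, 0, 0, 0, 0], [0.9, 1, 0, 0, 0], [0.9, 2, 0, 0, 0], [0.9, 2, 0, 0, 0], [0.9, 1, 0, 0, 0], [0.9, 0.6, 0, 0, 0], [0.9, 0.4, 0, 0, 0], [0.9, 0.1, 0, 0, 0], [0.9, 0, 0, 0, 0], [0.9, 0, 0, 0, 0]])

```text
time: 22.2
tool_pos: [0.6108, 0.1235, 0.0239]
ee_rot: [1.391, 1.569, 0.044]
wrist_force: [-0.3, -0.2, -0.2]
width: 0.0271
```

Run:
```python
from h import *
go((.6108,.1234,.0177))
```

```text
pos [0.6108 0.1235 0.0239] jaw 12.8 w 0.0271 t 22.2
(0.6108, 0.1234, 0.0177) -> [ 0.62 -0.    0.01]
```

>>> carry_out(targets=[[0.9, 0.2, 0, 0, 0], [0.9, 0.2, 0, 0, 0], [0.9, 0.1, 0, 0, 0], [0.9, 0.1, 0, 0, 0], [0.9, 0, 0, 0, 0], [0.9, 0, 0, 0, 0]])

```text
time: 22.8
tool_pos: [0.6101, 0.1235, 0.0177]
ee_rot: [0.003, 1.571, -1.344]
wrist_force: [-3.0, -1.1, 5.7]
width: 0.0273
```

>>> carry_out(targets=[[0.65, 0, 0, 0, 0], [0.6, 0, 0, 0, 0], [0.5, 0, 0, 0, 0], [0.4, 0, 0, 0, 0], [0.4, 0, 0, 0, 0], [0.3, -1, 0, 0, 0], [0.2, -2, 0, 0, 0], [0.1, -3, 0, 0, 0], [0, -3, 0, 0, 0], [0, -1, 0, 0, 0], [0, 0, 0, 0, 0]])

```text
time: 23.9
tool_pos: [0.6117, 0.1236, 0.1198]
ee_rot: [1.437, 1.565, 0.09]
wrist_force: [0.0, 0.9, 0.3]
width: 0.0937
```

Run:
```python
from h import *
go((.4587,.2182,.12))
```

```text
pos [0.6117 0.1236 0.1198] jaw 12.8 w 0.0937 t 23.9
(0.4587, 0.2182, 0.12) -> [ -0.1  -12.81 -12.62]
```

>>> carry_out(targets=[[0, 0, -1.0, -1.0, 0], [0, 0, -2.0, -2.0, 0], [0, 0, -2.0, -2.0, 0], [0, 0, -2.0, -2.0, 0], [0, 0, -2.0, -2.0, 0], [0, 0, -2.0, -2.0, 0], [0, 0, -1.3, -1.2, 0], [0, 0, -0.5, -0.4, 0], [0, 1, 0, 0, 0], [0, 2, 0, 0, 0], [0, 2, 0, 0, 0], [0, 1.5, 0, 0, 0], [0, 0.5, 0, 0, 0], [0, 0, 0, 0, 0]])

```text
time: 25.3
tool_pos: [0.4571, 0.217, 0.0454]
ee_rot: [-1.34, 1.568, -2.688]
wrist_force: [0.3, -0.4, 0.7]
width: 0.094
```

Run:
```python
from h import *
go((.4587,.2182,.005))
s=robot.snapshot("scene"); cv2.imwrite("pics/s3.png",cv2.resize(s["image"][:,:,::-1],(800,600)))
```

```text
pos [0.4571 0.217  0.0454] jaw 12.8 w 0.094 t 25.3
(0.4587, 0.2182, 0.005) -> [ 4.04  0.19 -0.08]
```

View pics/s3.png

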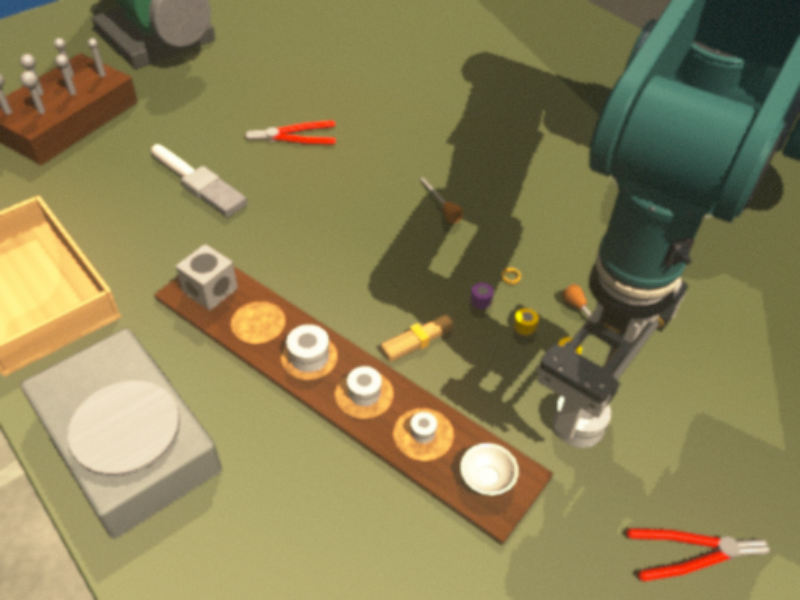

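Three tins stand on their pads: 48 at (307,345), 38 at (364,385) and 28 at (424,427). The gripper is over the 58 at (584,415).

>>> carry_out(targets=[[0, 1, 0.2, -0.1, 0], [0, 1, 0, 0, 0], [0, 1, 0, 0, 0], [0, 0.6, 0, 0, 0], [0, 0.3, 0, 0, 0], [0, 0, 0, 0, 0], [0.1, 0, 0, 0, 0], [0.2, 0, 0, 0, 0], [0.3, 0, 0, 0, 0], [0.4, 0, 0, 0, 0], [0.5, 0, 0, 0, 0], [0.6, 0, 0, 0, 0], [0.6, 0, 0, 0, 0], [0.6, 0, 0, 0, 0]])

```text
time: 26.75
tool_pos: [0.4593, 0.2193, 0.0081]
ee_rot: [1.433, 1.57, 0.086]
wrist_force: [0.1, -0.3, 1.4]
width: 0.0577
```

>>> carry_out(targets=[[0.6, -0.5, 0, 0, 0], [0.6, -1, 0, 0, 0], [0.6, -2, 0, 0, 0], [0.6, -2, 0, 0, 0], [0.6, -2, 0, 0, 0], [0.6, -2, 0, 0, 0], [0.6, -1, 0, 0, 0], [0.6, -0.5, 0, 0, 0], [0.6, 0, 0, 0, 0], [0.6, 0, 0, 0, 0]])

```text
time: 27.75
tool_pos: [0.4584, 0.2191, 0.1169]
ee_rot: [-1.429, 1.569, -2.776]
wrist_force: [0.2, -0.4, -1.7]
width: 0.0578
```

Run:
```python
from h import *
go((.6673,-.1252,.118))
```

```text
pos [0.4584 0.2191 0.1169] jaw 12.8 w 0.0578 t 27.75
(0.6673, -0.1252, 0.118) -> [-0.13 12.72 38.21]
```

>>> carry_out(targets=[[0.6, 0, 0.3, 1.0, 0], [0.6, 0, 0.6, 1.8, 0], [0.6, 0, 0.8, 2.4, 0], [0.6, 0, 0.8, 2.4, 0], [0.6, 0, 0.8, 2.4, 0], [0.6, 0, 0.8, 2.4, 0], [0.6, 0, 0.8, 2.4, 0], [0.6, 0, 0.8, 2.4, 0], [0.6, 0, 0.8, 2.4, 0], [0.6, 0, 0.8, 2.4, 0], [0.6, 0, 0.8, 2.4, 0], [0.6, 0, 0.8, 2.4, 0], [0.6, 0, 0.8, 2.4, 0], [0.6, 0, 0.8, 2.4, 0], [0.6, 0, 0.8, 2.4, 0], [0.6, 0, 0.8, 2.4, 0], [0.6, 0, 0.4, 1.3, 0], [0.6, 0, 0.2, 0.5, 0], [0.6, 0, 0, 0, 0], [0.6, 0, 0, 0, 0]])

```text
time: 29.75
tool_pos: [0.6674, -0.1241, 0.1178]
ee_rot: [-2.495, 1.57, 2.442]
wrist_force: [-0.7, -0.3, -0.5]
width: 0.0574
```

Run:
```python
from h import *
go((.6673,-.1252,.0216))
```

```text
pos [ 0.6674 -0.1241  0.1178] jaw 12.9 w 0.0574 t 29.75
(0.6673, -0.1252, 0.0216) -> [ 9.62 -0.03  0.11]
```

>>> carry_out(targets=[[0.6, 1, 0, 0.1, 0], [0.6, 2, 0, 0, 0], [0.6, 2, 0, 0, 0], [0.6, 2, 0, 0, 0], [0.6, 1, 0, 0, 0], [0.6, 0.6, 0, 0, 0], [0.6, 0.4, 0, 0, 0], [0.6, 0.1, 0, 0, 0], [0.6, 0, 0, 0, 0], [0.6, 0, 0, 0, 0]])

```text
time: 30.75
tool_pos: [0.6686, -0.1261, 0.028]
ee_rot: [1.051, 1.569, -0.296]
wrist_force: [-0.8, 0.5, -2.1]
width: 0.0576
```

Run:
```python
from h import *
go((.6673,-.1252,.0216))
```

```text
pos [ 0.6686 -0.1261  0.028 ] jaw 12.8 w 0.0576 t 30.75
(0.6673, -0.1252, 0.0216) -> [ 0.64 -0.11 -0.12]
```

>>> carry_out(targets=[[0.6, 0.2, -0.1, -0.1, 0], [0.6, 0.2, 0, 0, 0], [0.6, 0.1, 0, 0, 0], [0.6, 0.1, 0, 0, 0], [0.6, 0, 0, 0, 0], [0.6, 0, 0, 0, 0]])

```text
time: 31.35
tool_pos: [0.6667, -0.1251, 0.0217]
ee_rot: [-0.069, 1.571, -1.416]
wrist_force: [-2.9, 1.1, 3.3]
width: 0.058
```

Contact. I'll release, lift, and pull the arm back for a clear view.

>>> carry_out(targets=[[0.35, 0, 0, 0, 0], [0.3, 0, 0, 0, 0], [0.2, 0, 0, 0, 0], [0.1, 0, 0, 0, 0], [0.1, 0, 0, 0, 0], [0.1, -1, 0, 0, 0], [0.1, -2, 0, 0, 0], [0.1, -3, 0, 0, 0], [0.1, -3, 0, 0, 0], [0.1, -1, -2, 0, 0], [0.1, 0, -3, 0, 0], [0.1, 0, -4, 0, 0], [0.1, 0, -4, 0, 0], [0.1, 0, -4, 0, 0], [0.1, 0, -4, 0, 0], [0.1, 0, -3, 0, 0], [0.1, 0, 0, 3, 0], [0.1, 0, 0, 4, 0], [0.1, 0, 0, 4, 0], [0.1, 0, 0, 2, 0]])

```text
time: 33.35
tool_pos: [0.462, -0.3082, 0.1221]
ee_rot: [0.388, 1.568, -0.96]
wrist_force: [0.7, 0.2, -0.8]
width: 0.0848
```

Run:
```python
from h import *
go()
P={58:(.6673,-.1252),48:(.6485,-.0424),38:(.6296,.0406),28:(.6108,.1234)}
for n in("top","scene"):
    s=robot.snapshot(n); cv2.imwrite(f"pics/{n}9.png",cv2.resize(s["image"][:,:,::-1],(800,600)))
    hsv,om=masks(s["image"])
    for k,p in P.items():
        c=proj(s,(*p,.0135+H[k])); lid=cv2.inRange(hsv,(0,0,60),(180,75,150))
        b=blob(lid,c,max(4,int(k*(.15 if n=="top" else .2))))
        if b: q=ray(s,*b[0],.0135+H[k])[:2]; print(n,k,b[0].round(1),b[1],q.round(4),"off mm",((q-p)*1000).round(1))
```

```text
pos [ 0.462  -0.3082  0.1221] jaw 12.7 w 0.0848 t 33.35
top 58 [303.7 131.4] 92 [ 0.6665 -0.1255] off mm [-0.8 -0.3]
top 48 [268.9 137.8] 60 [ 0.6488 -0.0424] off mm [ 0.3 -0. ]
top 38 [234.2 145. ] 36 [0.629  0.0407] off mm [-0.6  0.1]
top 28 [200.2 151.8] 11 [0.6102 0.1223] off mm [-0.6 -1.1]
scene 58 [162.8 193. ] 95 [ 0.6671 -0.1262] off mm [-0.2 -1. ]
scene 48 [196.5 216.7] 49 [ 0.6477 -0.0441] off mm [-0.8 -1.7]
scene 38 [232.7 242.9] 41 [0.6289 0.0399] off mm [-0.7 -0.7]
```

View pics/top9.png

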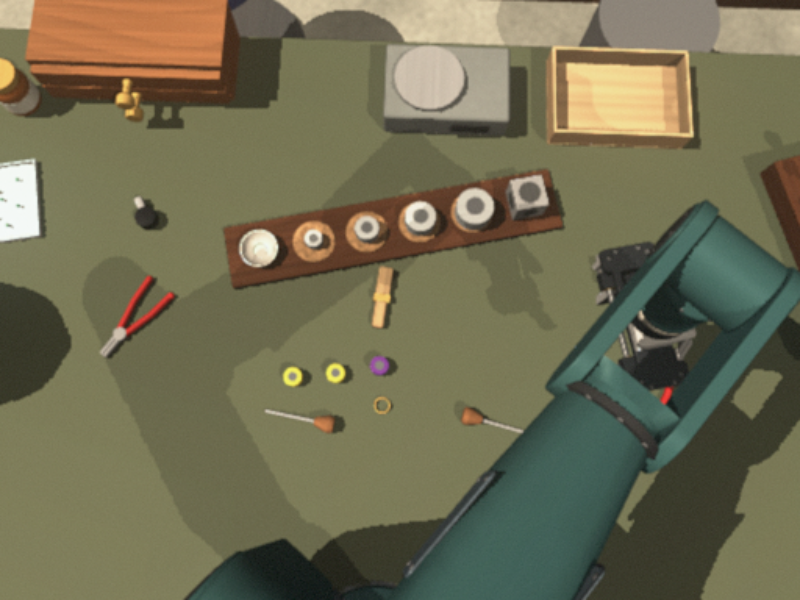

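View pics/scene9.png

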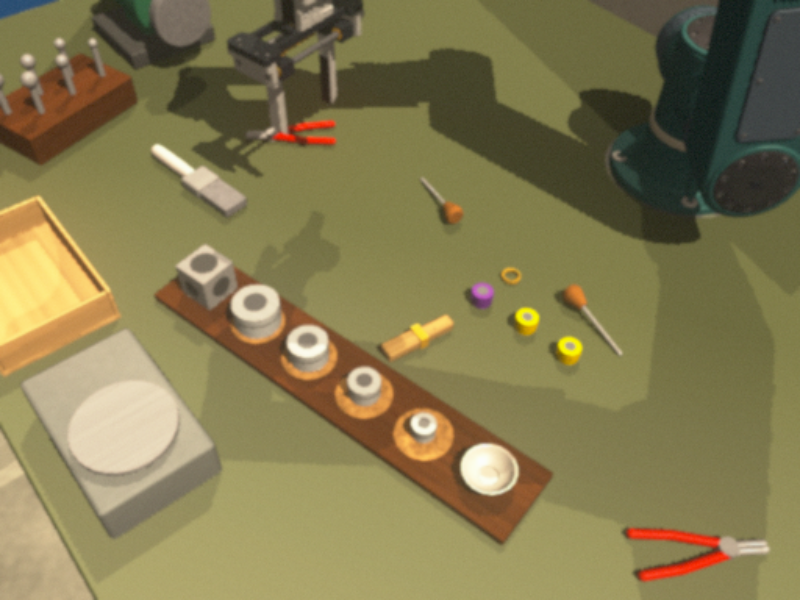

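Both views show the tins upright and centred from the block to the dish: 58, 48, 38, 28 at top-view (475,209), (420,217), (367,228) and (314,239). The gripper hangs free. I'll hand in the job.

```bash
python3 -c "
from bench import robot
print(robot.close_job())"
```

```text
the job is handed in; nothing more can be done
None
```

All four tins are on the cork pads in the order you asked for, and I handed the job in at about 33 s of the 83 s allowed; no verdict is reported. From the steel doming block to the china dish they stand 58 mm (pad_d), 48 mm (pad_c), 38 mm (pad_b) and 28 mm (pad_a). Each was lowered until the wrist force or the measured height showed it touching the pad, and only then released.

**Centring:** in the final top view all four tins were within about 1.3 mm of their pad centres. In the scene view the 58, 48 and 38 mm tins were within about 1.9 mm; the limit is 12 mm. These offsets are from my own pad estimates, where the two cameras differed by about 2 mm.

**State at hand-in:** all tins looked upright in both views, and the gripper was open and clear of everything at 0.12 m height. The look-alikes looked undisturbed.

**Failed checks:**
- The scene-view mask did not find the small window of the 28 mm tin in the final check. Its centring was measured from the top view only, though the scene picture shows it standing centred.
- At the start, the scene-view mask likewise missed the 48 mm tin's window, so I picked it up from the top-view position alone.
- My first top-view measurement gave uneven pad spacing because the search windows reached into neighbouring pads. I repeated it with smaller windows, and the pitch came out at 84.7 and 85.3 mm in the two views, against the given 85 mm.

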